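# Click the bur magazine round to the cutting disc

### The job

With the gripper shut, flick the ribbed edge of the bur magazine's wheel with a fingertip, anticlockwise seen from above and one click at a time, letting it settle in each click, until the bur with the wide round cutting disc stands at the pointer. Do not let the wheel click past it, keep off the burs, and neither lift the magazine nor push it out of its place; leave the model, jar and box beside it alone.

Things in the scene. Friction and masses are not known exactly. Their poses are not given: they have to be found in the camera images.
- magazine: Bur magazine, 1.8 kg, loose on the bench: square grey foot 160 x 160 x 10 mm, white drum (radius 53 mm, up to z 32), ribbed wheel on top, turning on the vertical axis through the foot's centre. Origin: centre of the underside; x points from the axis to the pointer, z up. The wheel's edge is open on the -x side, which roughly faces the robot; below it there is only the foot.
- wheel (a joint): Angle of the wheel, rad, growing anticlockwise seen from above; 0 when the cutting disc is at the pointer, negative before. A spring holds it at multiples of 45 deg (0.785): pushing a rib about 23 deg on takes it over the hump (3 to 4 N at the rib) and it snaps to the next click by itself; let go sooner, it springs back. Starts two to four clicks short. Wheel: disc of radius 55 mm, z 34 to 46 mm.
- cutting_disc (a point): Centre of the top of the target bur, 71 mm above the bench, 38 mm from the wheel's axis: a thin shank with a flat disc 26 mm across on it. The other seven burs, 45 degrees apart, are slim pins with heads under 9 mm wide, up to 72 mm above the bench.
- pointer_tip (a point): Top of the tip of the fixed dark pointer, 54.5 mm from the wheel's axis, 58 mm above the bench, pointing inwards. It sits on the white guard wall (radius 74 to 78 mm, 10 to 50 mm above the bench) that shields the wheel's edge within 80 degrees either side of the pointer.
- stone_model: Pale blue stone model of a tooth arch, 52 x 60 x 33 mm, loose, to the left (+y side) of the magazine. Origin: centre of the underside. Not to be touched.
- paste_jar: White jar with black cap, 48 mm across, 48 mm high, loose, to the right of the magazine. Origin: centre of the underside. Not to be touched.
- tooth_box: Flat black box with clear lid, 75 x 45 x 24 mm, loose, beyond the jar to the right. Origin: centre of the underside. Not to be touched.
- ribs: Eight black ribs on the wheel's edge, one piece turning with it; push these. Each reaches from radius 53 to 70 mm, is 6 mm wide along the edge, 34 to 50 mm above the bench. In the magazine's frame they lie at angles (anticlockwise from its +x) of 22.5 + 45 k degrees + the joint angle; the gaps are about 40 mm wide. Origin: on the axis, 34 mm above the bench.
- burs: The eight burs on the wheel, fixed to it and turning with it; not to be touched. Origin: on the wheel's axis, 46 mm above the bench.
Not all that is in view belongs to the job. What is shaped like the magazine but blue or purple is not meant.

How it is judged:
By the outcome, as a careful person would: the job done as asked, in the order asked, and still so for the second after the job is handed in, with the robot touching nothing.
It also fails if it takes over 64 s, if anything falls off the work surface, if the arm or the gripper's body presses on something with over 40 N, if the wrist force passes 120 N, or if a joint passes its speed limit or range.

### The arm

A 6-joint arm with a two-finger parallel gripper is mounted at the origin on the work surface. World frame = base frame: x ahead of the robot, y to its left, z up, the work surface at z = 0. Lengths are in m, angles in rad, forces in N, time in s.
With the tool pointing down it reaches from about 0.275 to 0.825 m from the base axis. Payload 4.9 kg.
Tool frame: the origin (TCP) lies at the very end of the fingers, on their centre line; the grasp point (between the pads) lies 19 mm behind it (r.grasp_offset is the distance from the TCP to the grasp point, in m); z points along the fingers, y is the direction in which the jaws open and shut (so a half turn about z gives the same grasp; the last joint's range is limited). The gripper opens to 85 mm and grips with 20 to 120 N. Pads are 22 mm wide; open, the fingers measure 114 mm over their backs; the gripper's body (76 mm by 85 mm) begins 54 mm behind the grasp point. The pads swing forward as they close: fully open they stand 13 mm farther back than shut.
Start: joints at [-1.369, 0.326, -0.193, 1.052, 0, 1.437], TCP at [0.181, -0.519, 0.231] pointing down, gripper open.
Joint ranges: [-2.65, 2.65], [-0.97, 1.79], [-1.3, 1.35], [-1.93, 2.1], [-1.47, 1.37], [-3.14, 3.14]. Speed limits (rad/s): [2.57, 2.57, 3.14, 3.14, 3.14, 3.14].

### API

Orientations are given as a rotation vector (axis times angle).
In Python, from station import r gives the robot as it stands.
- The arm moves only by the shell command python3 -m creep 'ROWS' [OPENING] [FORCE]. ROWS is JSON, one flat list of numbers, 6 for each row, row after row: the shift along the tool's x, y, z in m, then the turn, a rotation vector about the tool's x, y, z in degrees. A call has 1 to 20 rows; each row is the pose to reach, as a shift and turn from the pose commanded when the call began, along the tool's axes at that moment; what a row does not reach only later rows make up. A row lasts 1/8 s, in which the tool goes at most 62.5 mm and 10.7 degrees, less where a joint would pass 70% of its speed; a pose out of reach is approached as far as the arm can. A call with a gripper value outside its range is refused whole. OPENING is the finger opening in m, from 0 to 0.0854, set as the call begins (- or left out, the last holds). The fingers move at their own pace and stop on an object; FORCE is the grip in N (left out, the last holds). Time passes only in rows, so rows that repeat a pose let the fingers close. It gives the time, the measured TCP pose, the force and the opening at its end, in the units of the state.
- r.observe(): the state, without advancing time (a new reading comes with each control period).
- r.get_image(name): name is "scene" or "top" or "wrist"; returns a dict with "pixels" (420x560x3 uint8, red, green, blue), "depth" (420x560 float32, m along the optical axis (not along the pixel's ray), 0 where there is no reading), "fovy" (degrees; the focal length in pixels is half the picture's height over the tangent of half this angle, whatever the lens; pixels are square), "cx", "cy" (the principal point, pixels), "rvec" (rotation vector, rad) and "tvec" (3), from world to camera coordinates, as OpenCV has them. Camera axes: x right, y down, z forward; pixel columns grow to the right and rows downward; lengths in m; the calibration is good to about 2 mm. A picture is of the moment at which its call begins.
- r.finish_job(): hands the job in, once; it reports no verdict.
The state is a dict: "time": time; "joints": joint angles; "joint_vel": joint speeds; "effort": joint torques, N m; "tcp_pos": TCP position; "ee_rot": TCP orientation; "force": force on the tool from outside, world axes, zero at the start; "torque": the same for the moment, N m; "finger_gap": finger opening in m.
Only numpy, scipy, OpenCV 4.12 (cv2) and the standard library are available. Lean on these libraries where they do the work, as an engineer would, in place of code of your own. Each camera call takes 0.05 s, during which the arm holds its last target.

## Working session

There is one attempt and no reset: what is moved stays moved. The work goes in short steps, Python scripts to look and compute and a shell command to move; the robot and the scene stay as the last step left them, time stands still between calls to the robot, and variables do not carry over. Pictures are saved under pics/ and viewed, and the job is handed in when it is done.

```bash
ls; mkdir -p pics; cat > h.py <<'E'
import numpy as np,cv2
from station import r
from scipy.spatial.transform import Rotation as R
def grab(n,f):
    im=r.get_image(n); cv2.imwrite('pics/'+f+'.png',cv2.cvtColor(im['pixels'],cv2.COLOR_RGB2BGR)); np.savez('pics/'+f+'.npz',**im); return im
def load(f): return np.load('pics/'+f+'.npz')
def crop(f,u0,v0,u1,v1,s):
    i=cv2.imread('pics/'+f+'.png')[v0:v1,u0:u1]; cv2.imwrite('pics/'+f+'_c%d.png'%u0,cv2.resize(i,None,fx=s,fy=s,interpolation=cv2.INTER_CUBIC))
def foc(im): return im['pixels'].shape[0]/2/np.tan(np.radians(float(im['fovy']))/2)
def onz(im,u,v,z):
    f=foc(im);Rm=R.from_rotvec(im['rvec']).as_matrix();t=im['tvec']
    d=Rm.T@np.array([(u-im['cx'])/f,(v-im['cy'])/f,1]);c=-Rm.T@t
    return c+d*(z-c[2])/d[2]
def proj(im,p):
    f=foc(im);q=R.from_rotvec(im['rvec']).as_matrix()@np.array(p)+im['tvec']
    return [f*q[0]/q[2]+im['cx'],f*q[1]/q[2]+im['cy']]
E
python3 - <<'E'
from h import *
for n in('scene','top','wrist'): grab(n,n+'0')
o=r.observe();print(o)
E
```

```text
pics
{'time': 0.15, 'joints': array([-1.36915244e+00,  3.26760895e-01, -1.93332418e-01,  1.05198843e+00,
        2.22454479e-05,  1.43663486e+00]), 'joint_vel': array([ 0.00091947, -0.00450843,  0.00267661,  0.00084516, -0.00077653,
       -0.00108792]), 'effort': array([ 4.58198974e-04, -4.43703997e+01,  2.62665796e+01,  1.04804139e-02,
       -3.29270952e-04, -1.10900123e-05]), 'tcp_pos': array([ 0.18119301, -0.51884838,  0.23069691]), 'ee_rot': array([-3.09614643e+00, -5.24792066e-01,  3.31779131e-05]), 'force': array([ 0.00253767, -0.36254267, -0.24710808]), 'torque': array([-0.00606153, -0.01400881,  0.01964807]), 'finger_gap': 0.08539647129529206}
```

View pics/scene0.png

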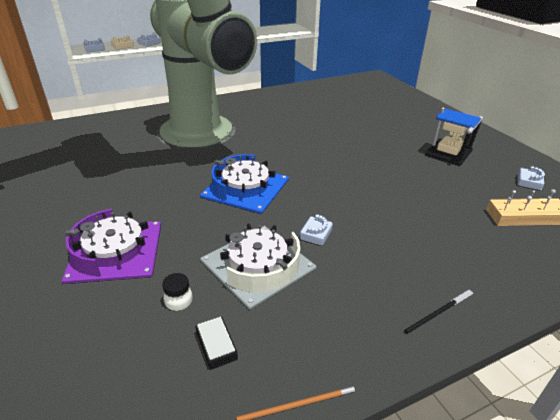

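View pics/top0.png

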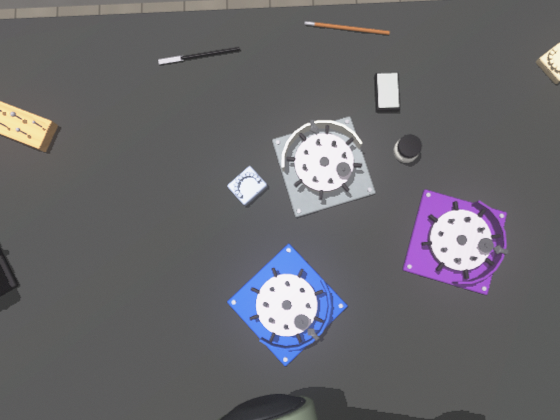

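```bash
python3 - <<'E'
from h import *
crop('top0',260,105,390,225,6)
crop('scene0',190,205,330,310,5)
im=load('top0')
print(-R.from_rotvec(im['rvec']).as_matrix().T@im['tvec'])
for u,v in [(325,162),(344,170),(247,185),(407,150),(387,92)]: print(onz(im,u,v,.046).round(3))
E
```

```text
[ 0.40020474 -0.00608006  1.03045044]
[ 0.611 -0.058  0.046]
[ 0.595 -0.093  0.046]
[0.573 0.087 0.046]
[ 0.628 -0.21   0.046]
[ 0.741 -0.18   0.046]
```

View pics/top0_c260.png

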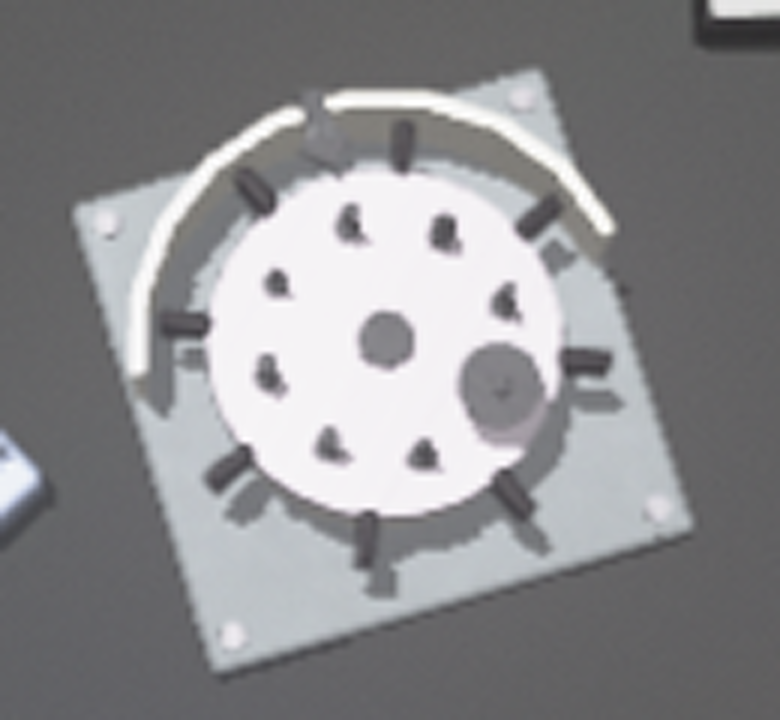

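View pics/scene0_c190.png

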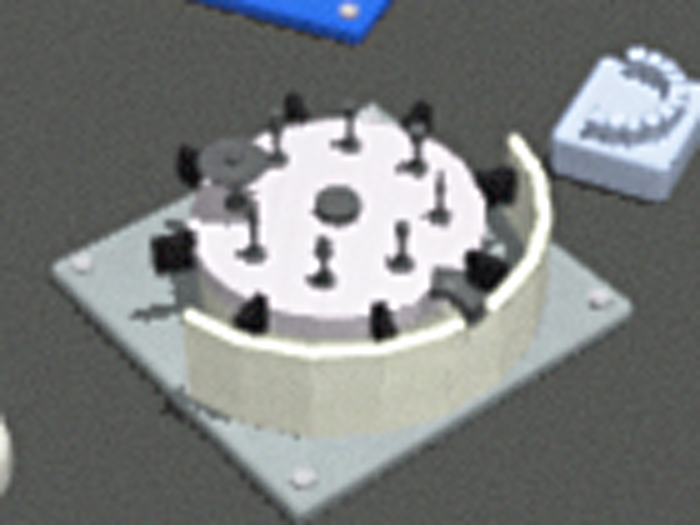

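```bash
cat >> h.py <<'E'
def ang(a): return np.degrees(np.arctan2(a[1],a[0]))
E
python3 - <<'E'
from h import *
im=load('top0')
P=lambda u,v,z:onz(im,260+u/6,105+v/6,z)
c=np.array([P(u,v,.01) for u,v in [(77,208),(540,68),(693,525),(215,673)]])
print(c.round(4)); C=c.mean(0); print('C',C)
print('sides',[np.linalg.norm(c[i]-c[(i+1)%4]).round(4) for i in range(4)])
print('yaw',[ang(c[i]-c[j]).round(2) for i,j in [(0,3),(1,2)]],[ (ang(c[i]-c[j])-90).round(2) for i,j in [(0,1),(3,2)]])
h=P(387,340,.05);print('hub',h)
d=P(502,387,.071)-C;print('disc',ang(d),np.hypot(*d[:2]))
p=P(320,135,.058)-C;print('ptr',ang(p),np.hypot(*p[:2]))
for u,v in[(403,120),(560,200),(610,362),(530,515),(365,568),(210,480),(165,323),(240,175)]:
    d=P(u,v,.05)-C;print('rib',ang(d).round(1),np.hypot(*d[:2]).round(4))
o=r.observe();print(R.from_rotvec(o['ee_rot']).as_matrix().round(3))
E
```

```text
[[ 6.665e-01  3.880e-02  1.000e-02]
 [ 7.073e-01 -1.123e-01  1.000e-02]
 [ 5.560e-01 -1.533e-01  1.000e-02]
 [ 5.140e-01 -7.000e-04  1.000e-02]]
C [ 0.61093409 -0.0568858   0.01      ]
sides [np.float64(0.1566), np.float64(0.1567), np.float64(0.1583), np.float64(0.1575)]
yaw [np.float64(14.55), np.float64(15.16)] [np.float64(15.11), np.float64(15.42)]
hub [ 0.6106722  -0.05719359  0.05      ]
disc -121.7299207583388 0.03880956491659168
ptr 15.93740944346583 0.06577762386132349
rib -6.7 0.0698
rib -52.9 0.0695
rib -98.0 0.0688
rib -143.6 0.0699
rib 172.5 0.0714
rib 127.1 0.0696
rib 83.6 0.0682
rib 38.7 0.0688
[[ 0.944  0.33  -0.   ]
 [ 0.33  -0.944  0.001]
 [ 0.    -0.001 -1.   ]]
```

View pics/wrist0.png

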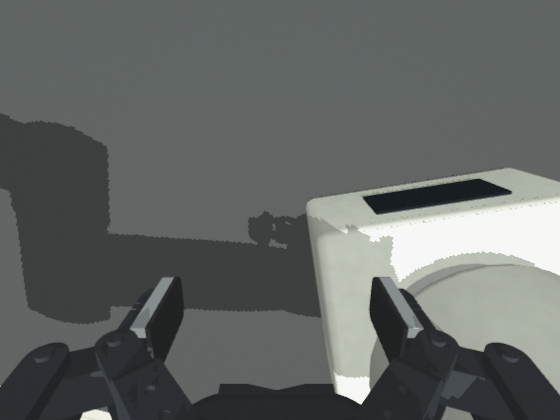

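```bash
python3 - <<'E'
from h import *
im=load('wrist0');f=foc(im);Rm=R.from_rotvec(im['rvec']).as_matrix()
for u,v in [(320,210),(510,172),(430,195),(350,300),(450,245),(500,350),(350,390),(400,240),(280,100),(265,225),(540,200),(160,310),(400,310)]:
    d=im['depth'][v,u];p=Rm.T@(np.array([(u-im['cx'])/f*d,(v-im['cy'])/f*d,d])-im['tvec']);print(u,v,p.round(3))
C=np.array([.6109,-.0569]);y=np.radians(15.1)
for rr,a in [(.110,175),(.1,172)]:
    pass
E
```

```text
320 210 [ 0.173 -0.569  0.055]
510 172 [ 0.273 -0.752  0.027]
430 195 [ 0.226 -0.66   0.068]
350 300 [ 0.121 -0.61   0.12 ]
450 245 [ 0.198 -0.668  0.121]
500 350 [ 0.215 -0.577  0.295]
350 390 [ 0.026 -0.651  0.122]
400 240 [ 0.188 -0.627  0.12 ]
280 100 [ 0.26  -0.495  0.001]
265 225 [ 0.119 -0.526  0.001]
540 200 [ 0.257 -0.724  0.113]
160 310 [ 0.177 -0.476  0.271]
400 310 [ 0.206 -0.558  0.272]
```

```bash
python3 -m creep '[0.02,-0.014,0,0,0,0, 0.05,-0.035,0,0,0,0, 0.09,-0.063,0.005,0,0,1, 0.13,-0.091,0.01,0,0,1, 0.17,-0.119,0.015,0,0,1, 0.21,-0.147,0.02,0,0,2, 0.25,-0.175,0.03,0,0,2, 0.29,-0.203,0.04,0,0,2, 0.33,-0.231,0.05,0,0,3, 0.37,-0.259,0.06,0,0,3, 0.41,-0.287,0.07,0,0,3, 0.44,-0.308,0.08,0,0,4, 0.465,-0.325,0.08,0,0,4.2, 0.485,-0.339,0.08,0,0,4.2, 0.492,-0.344,0.08,0,0,4.2, 0.492,-0.344,0.08,0,0,4.2]' 0 20; python3 - <<'E'
from h import *
for n in('scene','top','wrist'): grab(n,n+'1')
o=r.observe();print(o['time'],o['tcp_pos'],o['finger_gap'],o['force'],R.from_rotvec(o['ee_rot']).as_matrix().round(3))
crop('scene1',170,120,340,300,4)
E
```

```text
time: 2.15
tcp_pos: [0.5319, -0.0317, 0.1512]
ee_rot: [3.114, 0.413, -0.001]
force: [-0.7, -0.5, 0.3]
finger_gap: -0.0
2.3 [ 0.53174446 -0.03287474  0.15128731] -0.00018240229739299878 [0.26258886 0.22305457 0.19727671] [[ 0.966  0.259 -0.   ]
 [ 0.259 -0.966 -0.   ]
 [-0.    -0.    -1.   ]]
```

View pics/scene1_c170.png

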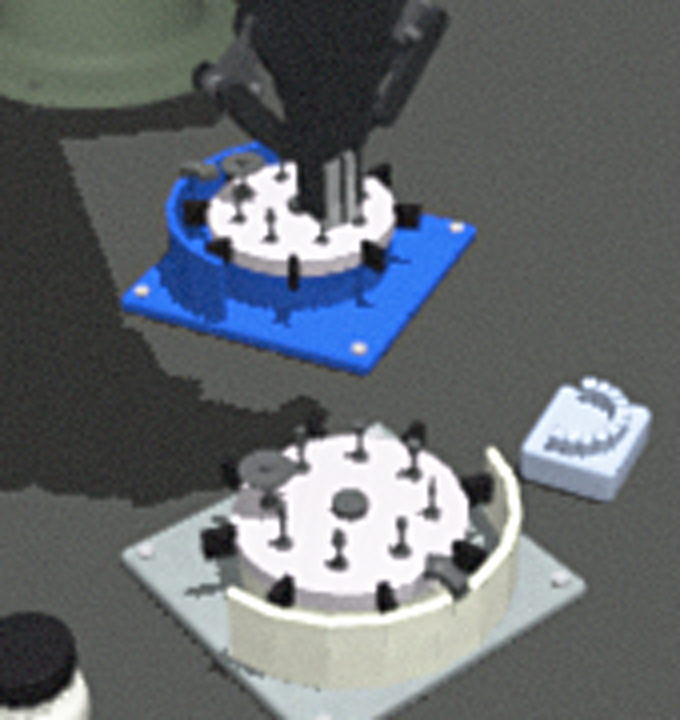

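View pics/wrist1.png

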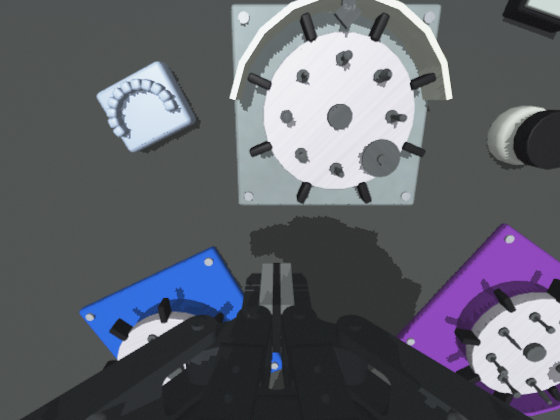

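View pics/top1.png

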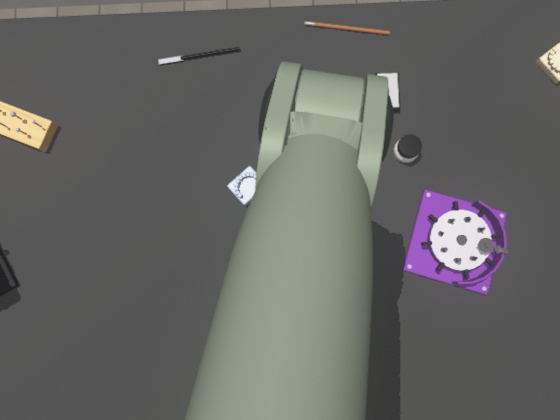

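```bash
python3 - <<'E'
from h import *
im=load('wrist1');o=r.observe();t=o['tcp_pos'];M=R.from_rotvec(o['ee_rot']).as_matrix()
print(proj(im,t),proj(im,t+M@[0,.01,0]),proj(im,t+M@[.011,0,0]),proj(im,t+M@[-.011,0,0]))
print('hub',onz(im,340,117,.05)); 
C=(onz(im,234,5,.01)+onz(im,437,7,.01)+onz(im,412,203,.01)+onz(im,239,204,.01))/4
f=lambda u,v:onz(im,u,v,.01)
c=[f(234,5),f(438,7),f(413,204),f(239,204)];C=sum(c)/4
print(C,[ang(c[i]-c[j]).round(2) for i,j in [(0,3),(1,2)]],[ (ang(c[i]-c[j])-90).round(2) for i,j in [(0,1),(3,2)]])
d=onz(im,381,158,.071)-C;print(ang(d))
crop('wrist1',220,230,340,420,4)
E
```

```text
[np.float64(276.13745985912897), np.float64(277.1720219734851)] [np.float64(296.40474116875646), np.float64(277.175948968098)] [np.float64(276.15338232005035), np.float64(257.0668341699764)] [np.float64(276.1222222783817), np.float64(296.41241603760693)]
hub [ 0.61221164 -0.05860774  0.05      ]
[ 0.61236401 -0.05811178  0.01      ] [np.float64(14.3), np.float64(15.83)] [np.float64(14.55), np.float64(15.01)]
-119.9571712329592
```

View pics/wrist1_c220.png

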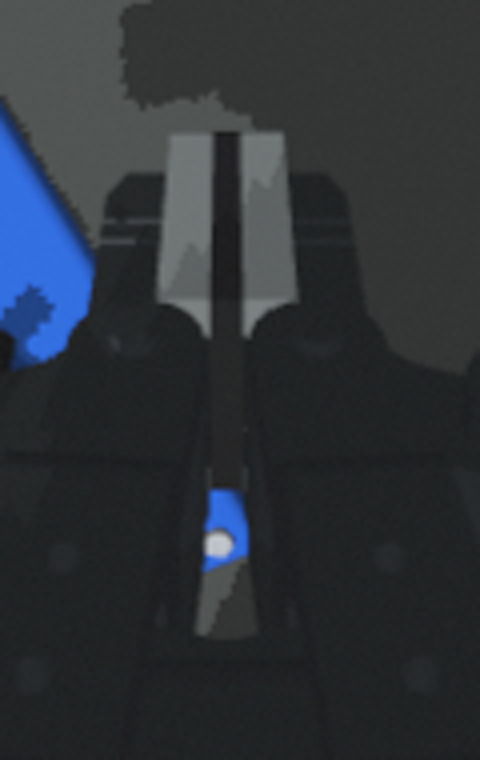

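```bash
python3 -m creep '[0.002,0,0.03,0,0,0, 0.004,0.001,0.06,0,0,0, 0.005,0.001,0.085,0,0,0, 0.005,0.001,0.1,0,0,0, 0.005,0.001,0.11,0,0,0, 0.005,0.001,0.113,0,0,0, 0.005,0.001,0.113,0,0,0]'; python3 - <<'E'
from h import *
for n in('scene','wrist'): grab(n,n+'2')
o=r.observe();print(o['time'],o['tcp_pos'],o['force'])
crop('scene2',170,120,340,300,4)
E
```

```text
time: 3.18
tcp_pos: [0.5379, -0.0322, 0.0387]
ee_rot: [3.114, 0.411, 0.001]
force: [-0.0, -0.6, 0.2]
finger_gap: -0.0001
3.275 [ 0.5380894  -0.032177    0.03897761] [-0.34210655 -0.21987235  0.19094108]
```

View pics/scene2_c170.png

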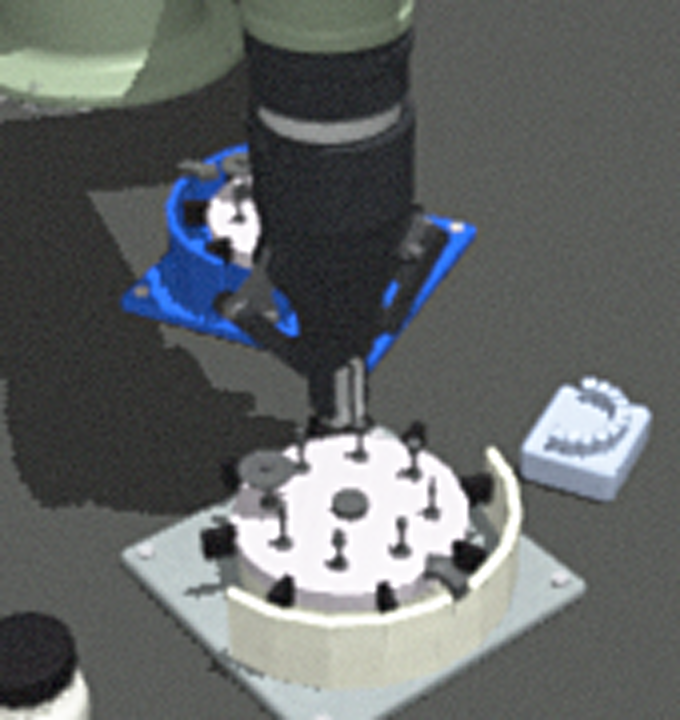

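View pics/wrist2.png

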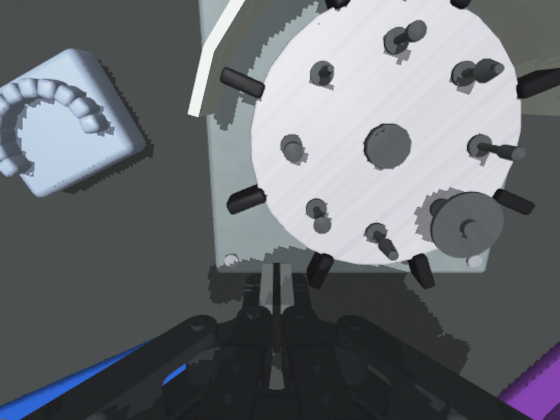

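```bash
python3 -m creep '[0,0.004,0,0,0,0, 0,0.008,0,0,0,0, 0,0.012,0,0,0,0, -0.001,0.015,0,0,0,0, -0.001,0.018,0,0,0,0, -0.002,0.021,0,0,0,0, -0.002,0.024,0,0,0,0, -0.003,0.027,0,0,0,0, -0.003,0.030,0,0,0,0, -0.004,0.033,0,0,0,0, -0.004,0.036,0,0,0,0, -0.004,0.0385,0,0,0,0, -0.004,0.0385,0,0,0,0, -0.004,0.0385,0,0,0,0]'; python3 - <<'E'
from h import *
for n in('scene','wrist'): grab(n,n+'3')
o=r.observe();print(o['time'],o['tcp_pos'],o['force'])
E
```

```text
time: 5.03
tcp_pos: [0.5436, -0.0702, 0.0383]
ee_rot: [-3.115, -0.411, 0.0]
force: [-0.1, -0.5, -0.1]
finger_gap: 0.0
5.125 [ 0.54359115 -0.07017985  0.03826573] [ 0.39830739 -0.1027847   0.23730135]
```

View pics/wrist3.png

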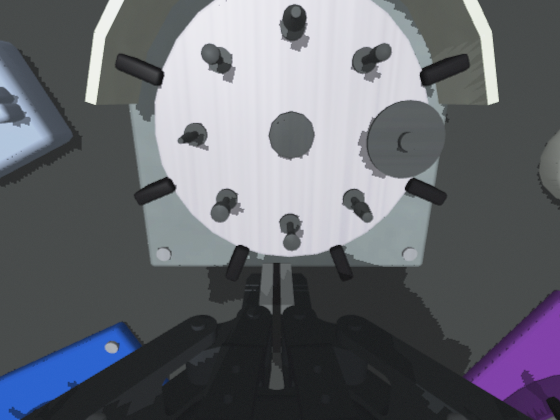

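```bash
python3 -m creep '[-0.01,0,0,0,0,0, -0.022,0,0,0,0,0, -0.023,-0.003,0,0,0,0, -0.023,-0.015,0,0,0,0, -0.023,-0.03,0,0,0,0, -0.018,-0.0385,0,0,0,0, -0.005,-0.0385,0,0,0,0, 0.004,-0.0385,0,0,0,0, 0.004,-0.0385,0,0,0,0]'; python3 - <<'E'
from h import *
grab('wrist','wrist4')
o=r.observe();print(o['time'],o['tcp_pos'],o['force'])
E
```

```text
time: 6.25
tcp_pos: [0.5389, -0.0322, 0.0383]
ee_rot: [3.114, 0.411, 0.002]
force: [0.5, -0.4, 0.1]
finger_gap: 0.0001
6.3 [ 0.53806654 -0.03220495  0.03814535] [ 0.44268883 -0.10608133 -0.43027654]
```

View pics/wrist4.png

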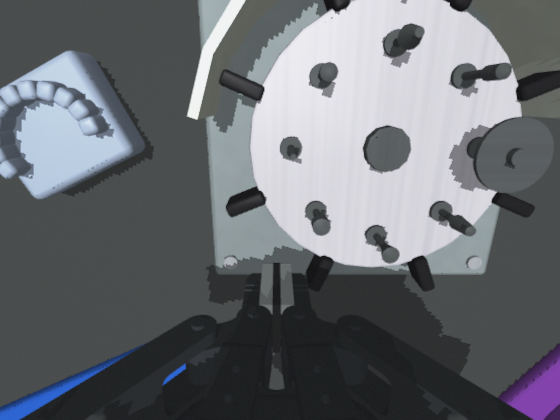

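The view matches the earlier one: the wheel has gone one click, with the disc now at (513,155), the magazine is in place, and the rib is ready at (318,272). Next is the second push.

```bash
python3 -m creep '[0,0.004,0,0,0,0, 0,0.008,0,0,0,0, 0,0.012,0,0,0,0, -0.001,0.015,0,0,0,0, -0.001,0.018,0,0,0,0, -0.002,0.021,0,0,0,0, -0.002,0.024,0,0,0,0, -0.003,0.027,0,0,0,0, -0.003,0.030,0,0,0,0, -0.004,0.033,0,0,0,0, -0.004,0.036,0,0,0,0, -0.004,0.0385,0,0,0,0, -0.004,0.0385,0,0,0,0, -0.004,0.0385,0,0,0,0]'; python3 - <<'E'
from h import *
grab('wrist','wrist5')
o=r.observe();print(o['time'],o['tcp_pos'],o['force'])
E
```

```text
time: 8.05
tcp_pos: [0.5436, -0.0702, 0.0382]
ee_rot: [-3.114, -0.411, 0.0]
force: [0.4, -0.8, 0.1]
finger_gap: -0.0
8.1 [ 0.54359855 -0.070175    0.03824868] [-0.52705188 -0.54425001  0.05335901]
```

View pics/wrist5.png

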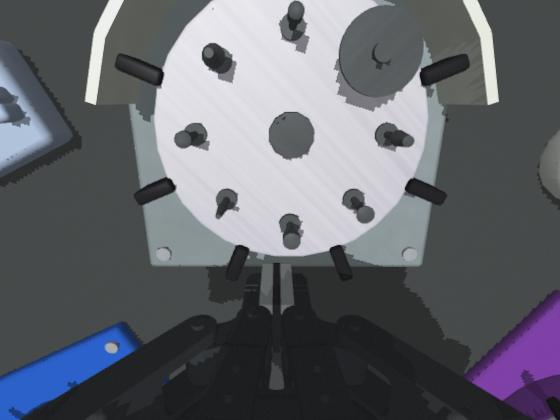

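The second click is done: the disc is at (383,50), one click short of the pointer, and the wheel has settled. I'll go back for the last push.

```bash
python3 -m creep '[-0.01,0,0,0,0,0, -0.022,0,0,0,0,0, -0.023,-0.003,0,0,0,0, -0.023,-0.015,0,0,0,0, -0.023,-0.03,0,0,0,0, -0.018,-0.0385,0,0,0,0, -0.005,-0.0385,0,0,0,0, 0.004,-0.0385,0,0,0,0, 0.004,-0.0385,0,0,0,0]'; python3 - <<'E'
from h import *
grab('wrist','wrist6')
grab('scene','scene6');crop('scene6',170,120,340,300,4)
o=r.observe();print(o['time'],o['tcp_pos'],o['force'])
E
```

```text
time: 9.22
tcp_pos: [0.5389, -0.0322, 0.0383]
ee_rot: [3.114, 0.412, 0.002]
force: [-0.0, 0.1, 0.2]
finger_gap: -0.0001
9.325 [ 0.53747622 -0.03219914  0.03804186] [ 0.23743914 -0.03734594  0.12620825]
```

View pics/wrist6.png

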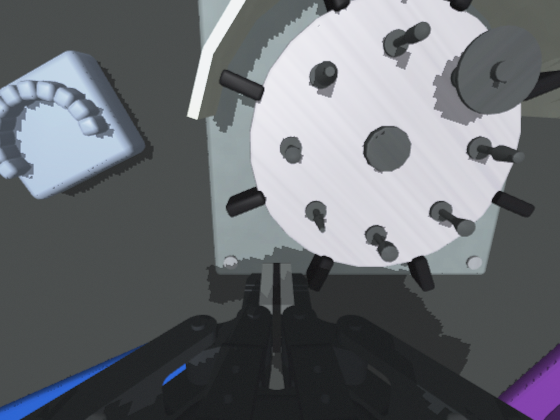

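View pics/scene6_c170.png

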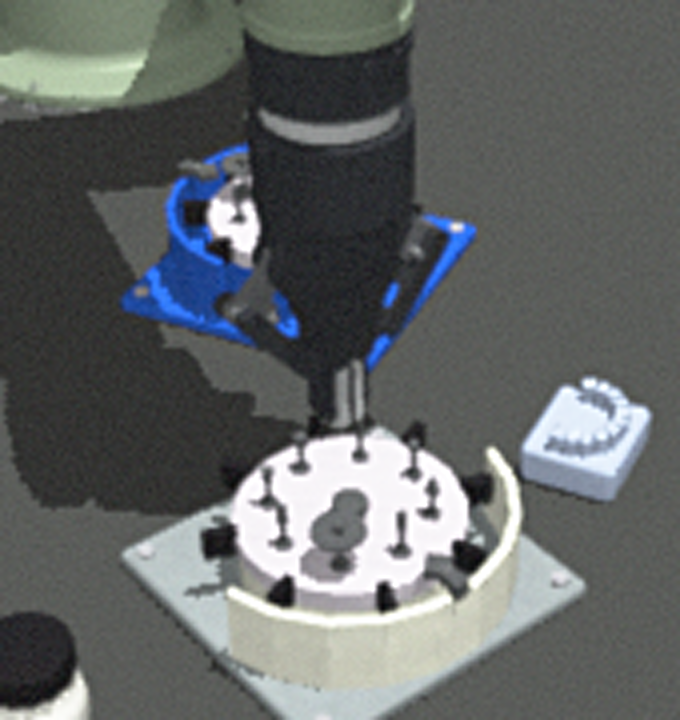

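The disc at (340,530) in the scene crop is one slot short of the pointer at (445,575). This is the third and last push, followed by backing out.

```bash
python3 -m creep '[0,0.004,0,0,0,0, 0,0.008,0,0,0,0, 0,0.012,0,0,0,0, -0.001,0.015,0,0,0,0, -0.001,0.018,0,0,0,0, -0.002,0.021,0,0,0,0, -0.002,0.024,0,0,0,0, -0.003,0.027,0,0,0,0, -0.003,0.030,0,0,0,0, -0.004,0.033,0,0,0,0, -0.004,0.036,0,0,0,0, -0.004,0.0385,0,0,0,0, -0.004,0.0385,0,0,0,0, -0.004,0.0385,0,0,0,0]'; python3 - <<'E'
from h import *
grab('wrist','wrist7')
o=r.observe();print(o['time'],o['tcp_pos'],o['force'])
E
```

```text
time: 11.08
tcp_pos: [0.5436, -0.0703, 0.0382]
ee_rot: [-3.115, -0.411, 0.0]
force: [0.2, 0.0, 0.8]
finger_gap: -0.0003
11.125 [ 0.54355252 -0.07018142  0.0382394 ] [ 0.07362841 -0.12724032 -0.09165049]
```

View pics/wrist7.png

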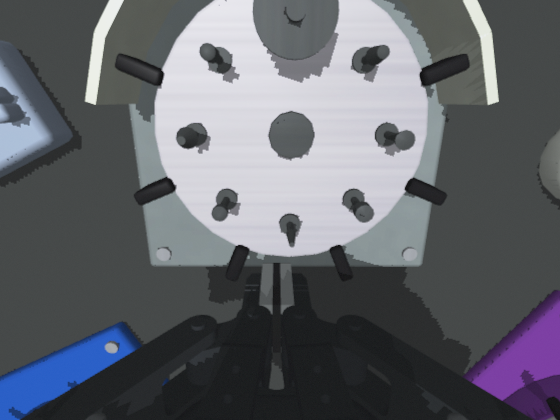

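The disc stands at the top, (295,12), in line with the pointer. I'll back out, then lift clear.

```bash
python3 -m creep '[-0.01,0,0,0,0,0, -0.02,0,0,0,0,0, -0.023,0,0,0,0,0, -0.023,0,-0.02,0,0,0, -0.023,0,-0.05,0,0,0, -0.023,0,-0.09,0,0,0, -0.03,0,-0.13,0,0,0, -0.045,0,-0.16,0,0,0, -0.05,0,-0.17,0,0,0, -0.05,0,-0.17,0,0,0, -0.05,0,-0.17,0,0,0, -0.05,0,-0.17,0,0,0]'; python3 - <<'E'
from h import *
for n in('scene','wrist'): im=grab(n,n+'8')
o=r.observe();print(o['time'],o['tcp_pos'],o['force'])
crop('scene8',170,120,340,300,4)
E
```

```text
time: 12.62
tcp_pos: [0.4949, -0.083, 0.207]
ee_rot: [-3.114, -0.411, 0.003]
force: [-0.5, -0.7, -1.1]
finger_gap: 0.0
12.725 [ 0.49509786 -0.08304481  0.20733163] [-0.56901798 -0.25113012  0.70512711]
```

View pics/wrist8.png

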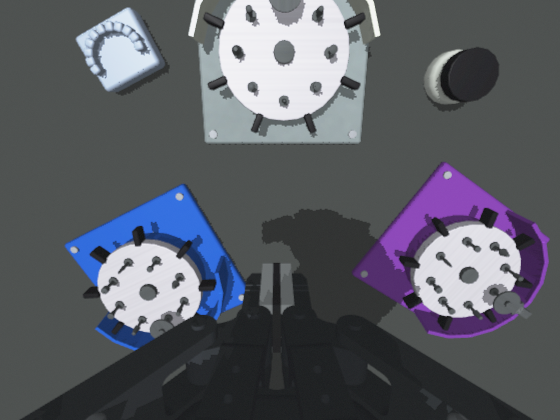

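View pics/scene8_c170.png

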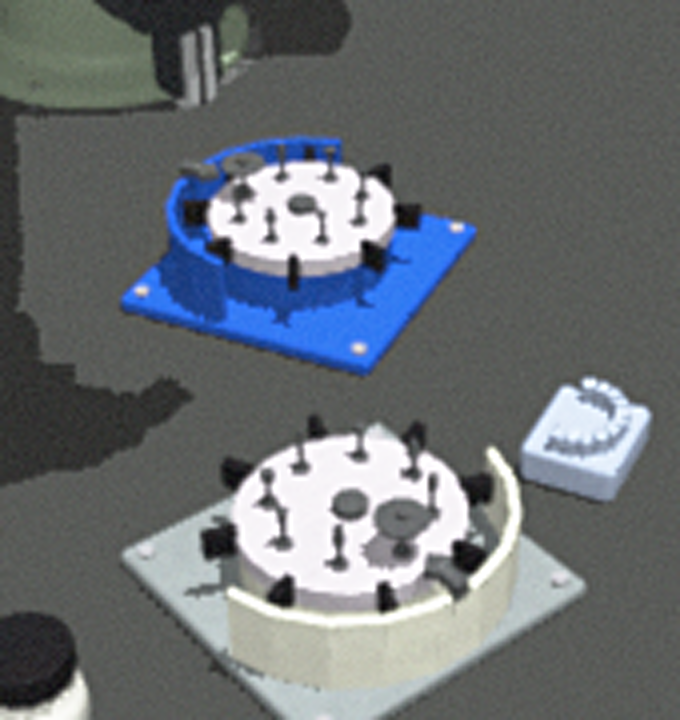

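The disc at (402,518) now stands at the pointer (445,572). The foot corners and the neighbouring objects are unmoved, and the gripper is clear.

```bash
python3 -c "
from station import r
print(r.finish_job())"
```

```text
the job is handed in; nothing more can be done
None
```

The bur with the wide cutting disc now stands at the pointer of the grey magazine, and the job is handed in at about 12.7 s.

- **What I did:** the disc started three clicks short. With the gripper shut, I pushed one rib on the open side about 28° for each click. I let the wheel settle and checked it in the wrist camera each time, then backed out and lifted clear.
- **Last checks:** in the final scene and wrist pictures the disc is in line with the pointer. The magazine's foot and the model are where they were, and the jar shows no sign of having moved. The box was in none of the last pictures, but the arm never went down near it. The gripper was clear of everything.
- **Forces:** every reading was about 1 N or less, though these were taken only at the end of each move, not during the pushes.
- **Disagreements:** no check failed. The top and wrist cameras differed by 1 to 2 mm on the magazine's position, within the stated calibration.

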